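# Wind a ratchet belt tensioner four clicks and hold it for the belt

### The job

Take the square-drive lever out of the wooden tool block and plug its square shank fully home into the square socket on top of the belt tensioner. Then swing the lever anticlockwise (seen from above) through exactly four clicks of the pawl, never a fifth, and finish while holding: stop between the fourth and fifth click and keep hold of the lever there, carrying the spring load yourself so that the arm does not sink back onto the pawl, ready for the belt to be put on. Leave the loose parts on the bench where they are.

Things in the scene. Friction and masses are not known exactly. Their poses are not given: they have to be found in the camera images.
- tensioner: Belt tensioner bolted to the bench: grey plate 156 x 124 x 10 mm, cast spring housing, steel pawl at its -x side (60 to 73 mm up). Origin under the plate's centre, on the arm's upright hinge axis. Friction 0.32 Nm, return spring 0.5 Nm/rad and pawl (up to 0.27 Nm, dropping off at each click) resist winding: in the end about 1.1 Nm, 10 N at the lever's knob; let go, it falls back to the last tooth.
- socket_mouth (a point): Centre of the mouth of the tensioner's square socket, on the hinge axis, 110 mm up; z up, x and y parallel to the socket's sides (turns with the arm). Socket 20.2 mm square, 40 mm deep, in a steel boss 36 mm square above a 24-tooth ratchet wheel 75 mm across; below that an arm with a black pulley reaches 113 mm from the axis, at most 70 mm high.
- tension_hub (a joint): Angle of the tensioner's arm, wheel and socket (rad), growing anticlockwise from above. A click every 15 degrees: the pawl drops behind tooth n at about 0.262 n: the 4th at about 1.05, the 5th at 1.31. Starts between two teeth (0.03 to 0.17), before the 1st click. Turned back, it stops on the last tooth passed, again at about 0.262 n.
- lever: Loose steel lever, about 0.28 kg, standing in the tool block. Origin on the shank's axis at the underside of the 34 mm square shoulder, which rests on the socket's rim when home; z up, x along the arm. Shank 19 mm square, sides along x and y, 36 mm long, tip tapered over 5 mm. Arm 20 mm wide, z = 6 to 15 mm. Fits the socket in any quarter turn, with 3 degrees of play.
- lever_head (a point): Centre of the top of the lever's square head on the shank's axis: 24 x 24 mm, 46 mm above the shoulder's underside, bare from 15 mm up. Meant for lifting and plugging; a grip there may slip under the full winding torque.
- lever_knob (a point): Middle of the black round knob at the arm's end, 115 mm from the shank's axis, 42 mm above the shoulder's underside. Upright sleeve 26 mm in diameter, from 16 to 67 mm above it, turning freely on its pin.
- tool_block: Fixed wooden block 64 x 120 x 50 mm (x, y, z), origin under its centre. Its square hole, 20.5 mm wide and 44 mm deep, is at x = 0, y = -30 mm, and the parked lever points along the block's x. A thin pin punch stands in its +y half, 73 mm from the hole, its top at 71 mm.
- spanner_b: Loose open-ended spanner 148 mm long lying on the bench, bystander.
- coupling: Loose pipe coupling, 62 mm long, 35 mm thick, bystander.
- chuck: Loose drill chuck, 62 mm long, 43 mm thick, bystander.

How it is judged:
On the way, in this order (a step that is already met when the one before it is completed fails the run):
1. the lever's shank is fully home in the socket, before any click (z of lever in the frame of socket_mouth below 0.005 m and horizontal distance between lever and socket_mouth below 0.005 m and angle between lever's own z axis and vertical below 0.09 rad and value of joint tension_hub below 0.27 rad), for 0.2 s.
2. the lever, home in the socket, has wound the arm past the second click (z of lever in the frame of socket_mouth below 0.005 m and value of joint tension_hub above 0.56 rad and contact force between the fingers and lever above 0.5 N), for 0.1 s.
At the end, for the whole second after the job is handed in: Lever home in the socket (shoulder within 5 mm of the rim, tilt under 0.09 rad), arm at rest between 1.07 and 1.30 rad, that is past the 4th click, off the pawl, short of the 5th; the fingers hold the lever with over 2 N and the robot touches nothing of the tensioner (z of lever in the frame of socket_mouth below 0.005 m and horizontal distance between lever and socket_mouth below 0.005 m and angle between lever's own z axis and vertical below 0.09 rad and value of joint tension_hub between 1.07 and 1.3 rad and velocity of joint tension_hub between -0.1 and 0.1 rad/s and contact force between the fingers and lever above 2 N and contact force between each of the fingers, the arm and tensioner below 0.5 N); the arm keeps its last pose, push and grip.
It fails at once if a fifth click is taken (value of joint tension_hub above 1.33 rad).
It fails at once if a loose part on the bench is pushed away (over 30 mm) (distance of any of spanner_b, coupling, chuck from where it was at the start of the episode above 0.03 m).
It also fails if it takes over 72 s, if anything falls off the work surface, if the arm or the gripper's body presses on something with over 40 N, if the wrist force passes 120 N, or if a joint passes its speed limit or range.

### The arm

A 6-joint arm with a two-finger parallel gripper is mounted at the origin on the work surface; the furniture and walls round the work are solid. World frame = base frame: x ahead of the robot, y to its left, z up, the work surface at z = 0. Lengths are in m, angles in rad, forces in N, time in s.
With the tool pointing down it reaches from about 0.35 to 0.775 m from the base axis. Payload 5.5 kg.
Tool frame: the origin (TCP) lies midway between the tips of the shut fingers; the grasp point (between the pads) lies 19 mm behind it; z points along the fingers, y is the line along which they close (so a half turn about z gives the same grasp; the last joint's range is limited). The gripper opens to 85 mm and grips with 20 to 120 N. Pads are 22 mm wide; open, the fingers measure 114 mm over their backs; the gripper's body (76 mm by 85 mm) begins 54 mm behind the grasp point. The pads swing forward as they close: fully open they stand 13 mm farther back than shut.
Start: joints at [1.204, 0.313, 0.046, 1.304, 0, 1.431], TCP at [0.129, 0.56, 0.231] pointing down, gripper open.
Joint ranges: [-2.76, 2.76], [-0.86, 1.69], [-1.03, 1.26], [-2.2, 2.34], [-1.47, 1.5], [-3.14, 3.14]. Speed limits (rad/s): [2.57, 2.57, 3.14, 3.14, 3.14, 3.14].

### API

Orientations are given as a unit quaternion [w, x, y, z].
In Python, from workcell import env gives the robot as it stands. The module is installed in compiled form; this text tells all that it offers.
- The arm moves only by the tool carry_out, never from a script. Its argument "series" is a list of rows, each an object with "delta_rot": the turn, a rotation vector about the world's x, y, z normalised to -1 to 1, where 1 is 0.1 rad, a list of three; "travel": the shift along the world's x, y, z normalised to -1 to 1, where 1 is 0.025 m, a list of three; "fingers": the closure, from -1 (fully open) to 1 (shut). In form: [{"delta_rot": [ax, ay, az], "travel": [tx, ty, tz], "fingers": fingers}, ...]. A call has 1 to 5 rows; each row shifts and turns the commanded pose from where the row before left it; what a row does not reach is not made up. A row lasts 1/8 s, in which the tool goes at most 62.5 mm and 10.7 degrees, less where a joint would pass 70% of its speed; a pose out of reach is approached as far as the arm can. A call with a number of a shift or a turn outside -1 to 1 is refused whole. A call with a gripper value outside its range is refused whole. The fingers move at their own pace and stop on an object; "squeeze" is the grip in N (left out, the last holds). Time passes only in rows, so rows that do not move let the fingers close. It gives the time, the measured TCP pose, the force, the opening and the grip force at its end, in the units of the state.
- env.get_state(): the state, without advancing time (a new reading comes with each control period).
- env.read_camera(name): name is "scene" or "top" or "wrist"; returns a dict with "color" (420x560x3 uint8, red, green, blue), "fx", "fy", "cx", "cy" (pixels), "world_from_camera" (4x4, takes a point from camera to world coordinates); the wrist camera has in their place "hand_eye" (4x4, takes a point from camera to tool coordinates, whose origin is the TCP and whose axes are the flange's). Camera axes: x right, y up, looking along -z (the intrinsics and any distortion apply to the point x, -y, -z); pixel columns grow to the right and rows downward; lengths in m; the calibration is good to about 2 mm. A picture is of the moment at which its call begins: read the wrist's pose just before it. There is no depth.
- env.hand_in(): hands the job in; it is judged then, once.
The state is a dict: "clock": time; "joint_pos": joint angles; "qvel": joint speeds; "tau": joint torques, N m; "tcp_pos": TCP position; "orientation": TCP orientation; "wrist_force": force on the tool from outside, world axes, zero at the start; "ft_torque": the same for the moment, N m; "finger_gap": finger opening in m; "grip_force": force on a finger pad.
Only numpy, scipy, OpenCV 4.12 (cv2) and the standard library are available. Lean on these libraries where they do the work, as an engineer would, in place of code of your own. Each camera call takes 0.05 s, during which the arm holds its last target. There are 200 camera calls.

## Working session

There is one attempt and no reset: what is moved stays moved. The work goes in short steps, Python scripts to look and compute and a tool call to move; the robot and the scene stay as the last step left them, time stands still between calls to the robot, and variables do not carry over. Pictures are saved under pics/ and viewed, at most 10 in all, crops included, and the job is handed in when it is done.

Besides the shell and the picture viewer there is one more tool, called after "Request:" as name(argument=value, ...) on one line, values as JSON. carry_out: Moves the arm, as the interface text tells. Its arguments: {"type":"object","properties":{"series":{"type":"array","items":{"type":"object","properties":{"delta_rot":{"type":"array","items":{"type":"number"}},"travel":{"type":"array","items":{"type":"number"}},"fingers":{"type":"number"}}}},"squeeze":{"type":"number"}},"required":["series"]}

```bash
mkdir -p pics; cat > h.py <<'E'
from workcell import env
import numpy as np, cv2
def pix2z(c,u,v,z):
    T=c["world_from_camera"]; d=T[:3,:3]@np.array([(u-c["cx"])/c["fx"],-(v-c["cy"])/c["fy"],-1]); o=T[:3,3]
    return o+d*(z-o[2])/d[2]
def proj(c,p):
    T=np.linalg.inv(c["world_from_camera"]); q=T[:3,:3]@np.array(p)+T[:3,3]
    return c["cx"]+c["fx"]*q[0]/-q[2], c["cy"]-c["fy"]*q[1]/-q[2]
def save(c,n,crop=None,k=1):
    im=c["color"][:,:,::-1]
    if crop: x0,y0,x1,y1=crop; im=im[y0:y1,x0:x1]
    cv2.imwrite("pics/"+n,cv2.resize(im,None,fx=k,fy=k,interpolation=cv2.INTER_CUBIC))
E
python3 - <<'E'
from h import *
s=env.get_state(); print(s)
for n in("top","scene"):
    c=env.read_camera(n); save(c,n+"0.png",k=1.4); print({k:v for k,v in c.items() if k!="color"})
E
```

```text
{'clock': 0.0, 'joint_pos': array([ 1.20440548e+00,  3.13983017e-01,  4.49487361e-02,  1.30357559e+00,
       -1.15221692e-05,  1.43125612e+00]), 'qvel': array([ 9.53948182e-05,  7.78916567e-05, -3.00278164e-03,  1.35837100e-03,
       -2.33521954e-04,  4.85475817e-04]), 'tau': array([ 6.35939086e-04, -4.80623960e+01,  2.98533064e+01,  1.91197061e-02,
       -1.25772804e-04,  3.65045977e-06]), 'tcp_pos': array([0.12911597, 0.55978685, 0.23040638]), 'orientation': array([-2.21365823e-04,  1.13182217e-01,  9.93573834e-01, -8.79355771e-04]), 'wrist_force': array([-0.51988689,  0.1282427 ,  0.45568761]), 'ft_torque': array([ 0.03672706,  0.01824251, -0.01761008]), 'grip_force': 0.0, 'finger_gap': 0.0852094373481942}
{'fx': 415.5434140225188, 'fy': 415.5434140225188, 'cx': 275.18558904833924, 'cy': 208.42041119583433, 'world_from_camera': array([[ 0.00660308,  0.99398399, -0.10932625,  0.44820593],
       [-0.99995949,  0.00589463, -0.00680206,  0.01888063],
       [-0.0061167 ,  0.10936673,  0.99398265,  1.05314555],
       [ 0.        ,  0.        ,  0.        ,  1.        ]])}
{'fx': 516.7575578389132, 'fy': 516.7575578389132, 'cx': 280.39816229854193, 'cy': 208.761044230018, 'world_from_camera': array([[ 0.88987012,  0.24291163, -0.38616721,  0.11267534],
       [-0.45596798,  0.44576419, -0.77031649, -0.8538839 ],
       [-0.01497932,  0.8615615 ,  0.50743216,  0.66857996],
       [ 0.        ,  0.        ,  0.        ,  1.        ]])}
```

View pics/top0.png

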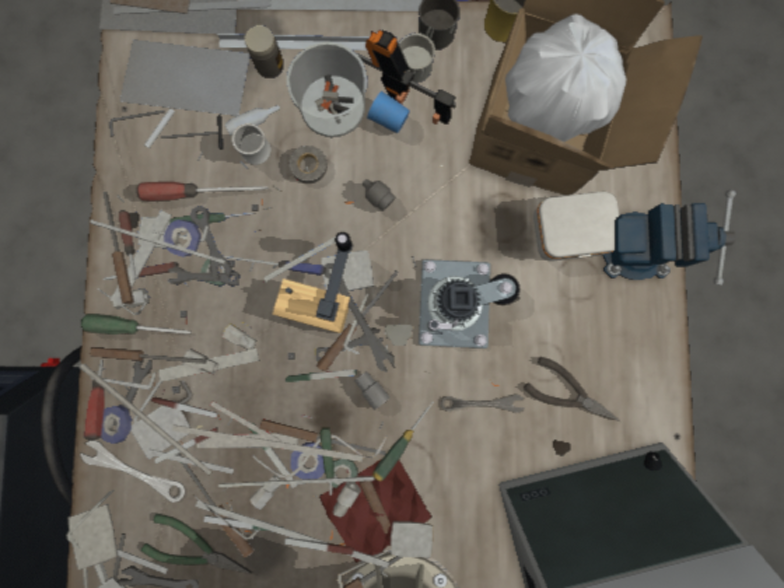

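View pics/scene0.png

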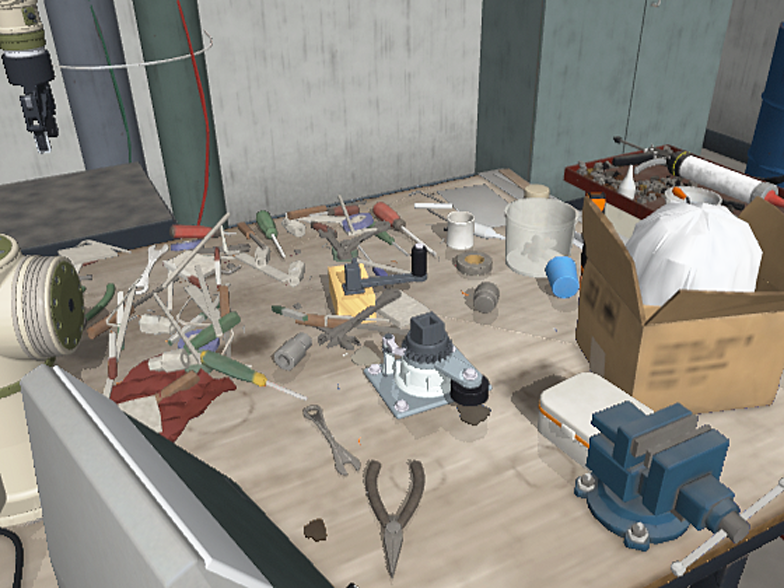

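```bash
python3 - <<'E'
from h import *
c=env.read_camera("top"); save(c,"t1.png",(185,155,385,255),4)
c=env.read_camera("scene"); save(c,"s1.png",(220,160,370,300),4)
E
```

```text
(no output)
```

View pics/t1.png

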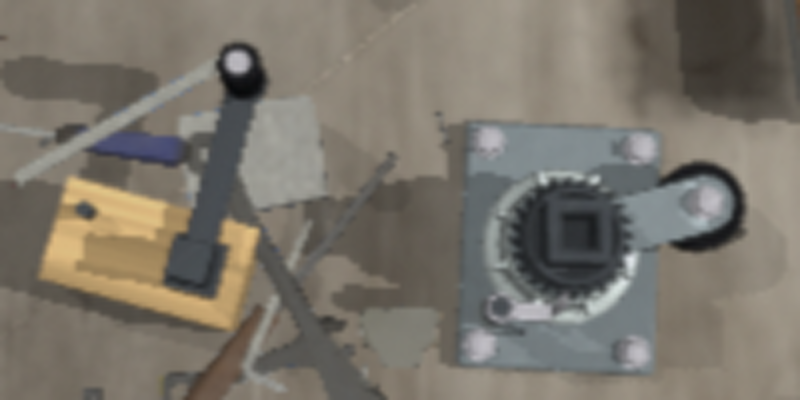

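View pics/s1.png

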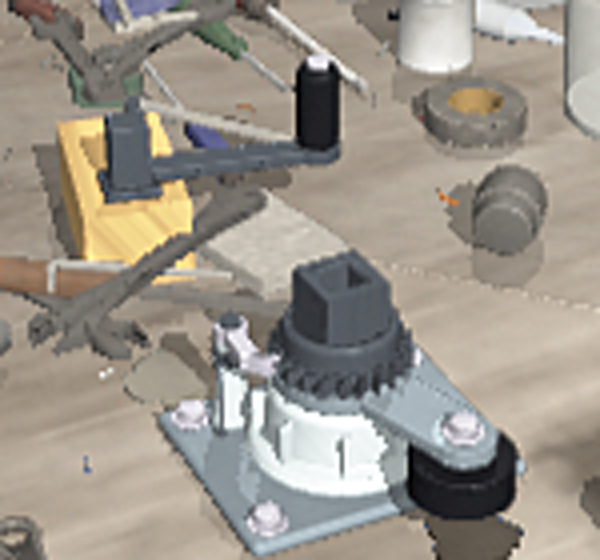

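```bash
python3 - <<'E'
from h import *
t=env.read_camera("top"); s=env.read_camera("scene")
T=lambda u,v,z: pix2z(t,185+u/4,155+v/4,z)[:2].round(4)
S=lambda u,v,z: pix2z(s,220+u/4,160+v/4,z)[:2].round(4)
print("block",[T(*p,.05) for p in((68,178),(262,232),(235,330),(40,278))])
print("knobtop",T(238,62,.118),S(318,62,.118))
print("head",T(197,257,.096),S(133,108,.096))
print("plate",[T(*p,.01) for p in((468,122),(660,130),(655,372),(458,365))])
print("socket",T(577,233,.11),S(342,281,.11))
print("pulley bolt",T(706,202,.07),S(463,427,.07))
# enlarged views
save(t,"t2.png",(215,160,355,245),1)
a=cv2.resize(t["color"][205:235,220:250,::-1],(380,380),interpolation=cv2.INTER_CUBIC)
b=cv2.resize(t["color"][195:230,310:345,::-1],(380,380),interpolation=cv2.INTER_CUBIC)
im=np.hstack([a,b]);im=np.clip(im.astype(float)*2.0,0,255).astype(np.uint8)
cv2.imwrite("pics/z.png",im)
E
```

```text
block [array([0.5794, 0.2042]), array([0.547 , 0.0856]), array([0.4876, 0.1011]), array([0.5182, 0.2196])]
knobtop [0.6379 0.0961] [0.6416 0.0977]
head [0.5277 0.1199] [0.5383 0.1358]
plate [array([ 0.6219, -0.0417]), array([ 0.6175, -0.1634]), array([ 0.4646, -0.1583]), array([ 0.4682, -0.0354])]
socket [ 0.5416 -0.0979] [ 0.5432 -0.1047]
pulley bolt [ 0.5645 -0.1797] [ 0.5615 -0.1903]
```

View pics/z.png

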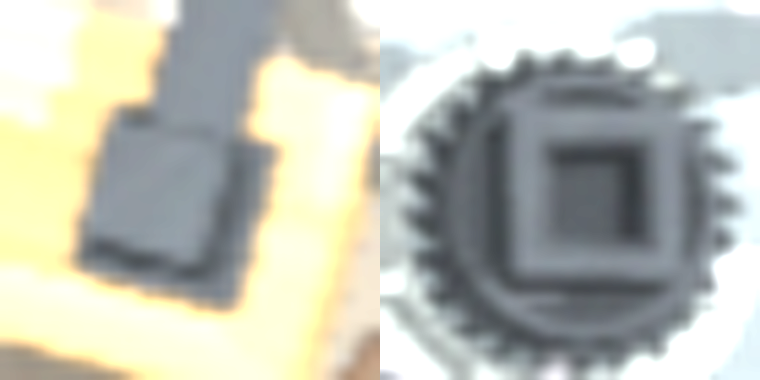

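Request:
carry_out(series=[{"delta_rot": [0, 0, -0.26], "travel": [0.88, -0.97, 0], "fingers": -1}, {"delta_rot": [0, 0, 0], "travel": [0.88, -0.97, 0], "fingers": -1}, {"delta_rot": [0, 0, 0], "travel": [0.88, -0.97, 0], "fingers": -1}, {"delta_rot": [0, 0, 0], "travel": [0.88, -0.97, 0], "fingers": -1}, {"delta_rot": [0, 0, 0], "travel": [0.88, -0.97, 0], "fingers": -1}])

```text
clock: 0.92
tcp_pos: [0.2399, 0.4382, 0.2314]
orientation: [0.0, 0.126, 0.992, 0.0]
wrist_force: [1.1, -0.2, -0.8]
finger_gap: 0.0855
grip_force: 0.0
```

Request:
carry_out(series=[{"delta_rot": [0, 0, 0], "travel": [0.88, -0.97, 0], "fingers": -1}, {"delta_rot": [0, 0, 0], "travel": [0.88, -0.97, 0], "fingers": -1}, {"delta_rot": [0, 0, 0], "travel": [0.88, -0.97, 0], "fingers": -1}, {"delta_rot": [0, 0, 0], "travel": [0.88, -0.97, 0], "fingers": -1}, {"delta_rot": [0, 0, 0], "travel": [0.88, -0.97, 0], "fingers": -1}])

```text
clock: 1.55
tcp_pos: [0.3499, 0.3169, 0.2314]
orientation: [0.0, 0.126, 0.992, 0.0]
wrist_force: [-0.4, 0.9, -0.4]
finger_gap: 0.0853
grip_force: 0.0
```

Request:
carry_out(series=[{"delta_rot": [0, 0, 0], "travel": [0.88, -0.97, 0], "fingers": -1}, {"delta_rot": [0, 0, 0], "travel": [0.88, -0.97, 0], "fingers": -1}, {"delta_rot": [0, 0, 0], "travel": [0.88, -0.97, 0], "fingers": -1}, {"delta_rot": [0, 0, 0], "travel": [0.88, -0.97, 0], "fingers": -1}, {"delta_rot": [0, 0, 0], "travel": [0.88, -0.97, 0], "fingers": -1}])

```text
clock: 2.17
tcp_pos: [0.46, 0.1957, 0.2314]
orientation: [0.0, 0.126, 0.992, 0.0]
wrist_force: [-0.6, -1.1, 0.0]
finger_gap: 0.0856
grip_force: 0.0
```

Request:
carry_out(series=[{"delta_rot": [0, 0, 0], "travel": [0.88, -0.97, 0], "fingers": -1}, {"delta_rot": [0, 0, 0], "travel": [0.88, -0.97, 0], "fingers": -1}, {"delta_rot": [0, 0, 0], "travel": [0.88, -0.97, 0], "fingers": -1}, {"delta_rot": [0, 0, 0], "travel": [0, 0, 0], "fingers": -1}])

```text
clock: 2.68
tcp_pos: [0.5266, 0.1222, 0.2309]
orientation: [0.0, 0.128, 0.992, -0.0]
wrist_force: [-0.7, -0.3, -0.1]
finger_gap: 0.0855
grip_force: 0.0
```

```bash
cat >> h.py <<'E'
from scipy.spatial.transform import Rotation as Ro
def wrist():
    s=env.get_state(); c=env.read_camera("wrist"); q=s["orientation"]
    M=np.eye(4); M[:3,:3]=Ro.from_quat([q[1],q[2],q[3],q[0]]).as_matrix(); M[:3,3]=s["tcp_pos"]
    c["world_from_camera"]=M@c["hand_eye"]; return s,c
E
python3 - <<'E'
from h import *
s,c=wrist(); save(c,"w0.png",k=1.4); print(s["clock"],s["tcp_pos"],s["orientation"],s["joint_pos"]); print(c["hand_eye"],c["fx"],c["cx"],c["cy"],c.keys())
for n,p in dict(head=(.5265,.1243,.096),knob=(.638,.096,.118)).items(): print(n,np.array(proj(c,p))*1.4)
np.savez("w0.npz",**c)
E
```

```text
2.675 [0.52659369 0.12222513 0.23094405] [ 7.77055283e-05  1.27553880e-01  9.91831638e-01 -6.26365623e-05] [ 7.96222990e-02  2.46232518e-01 -4.52315154e-02  1.27920603e+00
 -1.54605881e-04  3.35426932e-01]
[[ 3.78481986e-04  9.53553709e-01  3.01222808e-01  7.71387086e-02]
 [ 9.99999706e-01 -1.60164668e-04 -7.49466029e-04  4.45773040e-04]
 [-6.66410861e-04  3.01223003e-01 -9.53553490e-01 -1.42103600e-01]
 [ 0.00000000e+00  0.00000000e+00  0.00000000e+00  1.00000000e+00]] 323.7634747055938 278.0040774524872 208.09574647793957 dict_keys(['color', 'fx', 'fy', 'cx', 'cy', 'hand_eye', 'world_from_camera'])
head [391.31781706 274.75482107]
knob [392.42955334 450.71265126]
```

View pics/w0.png

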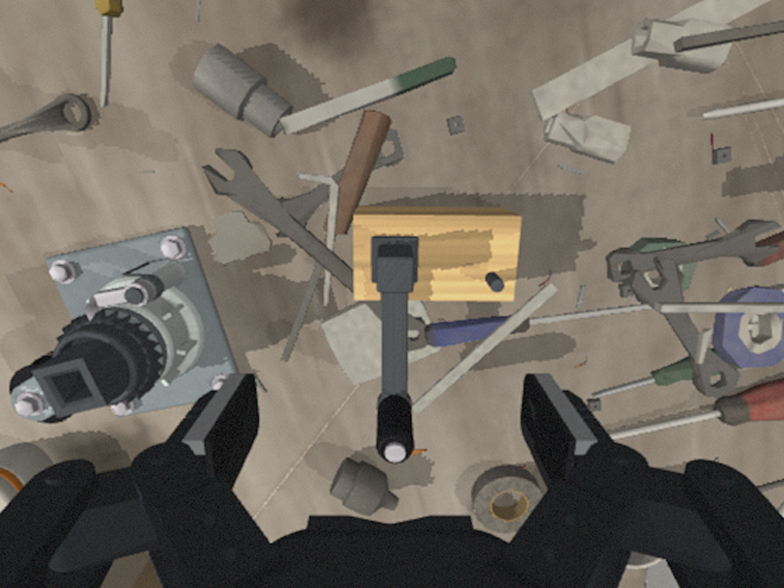

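```bash
python3 - <<'E'
from h import *
c=np.load("w0.npz"); I=c["color"][:,:,::-1]
f=lambda x,y,n:cv2.resize(I[y:y+n,x:x+n],(390,390),interpolation=cv2.INTER_CUBIC)
im=np.hstack([f(255,160,60),f(15,240,60)]); cv2.imwrite("pics/z2.png",np.clip(im*1.8,0,255).astype(np.uint8))
E
```

```text
(no output)
```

View pics/z2.png

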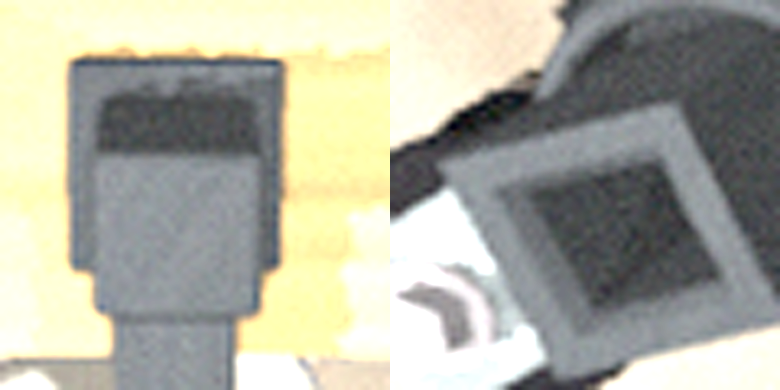

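```bash
python3 - <<'E'
from h import *
c=dict(np.load("w0.npz")); t=env.read_camera("top")
def quad(c,P,z):
    W=np.array([pix2z(c,u,v,z)[:2] for u,v in P]); e=[W[(i+1)%4]-W[i] for i in range(4)]
    print(W.mean(0).round(4),"sides",[round(np.hypot(*a)*1e3,1) for a in e],"yaw mod90",[round((np.degrees(np.arctan2(a[1],a[0]))+45)%90-45,1) for a in e])
g=lambda L,x0,y0,k:[(x0+(u+.5)/k-.5,y0+(v+.5)/k-.5) for u,v in L]
quad(c,g([(97,155),(260,155),(257,315),(100,315)],255,160,6.5),.096)
quad(c,g([(52,163),(290,103),(393,310),(170,378)],15,240,6.5),.11)
quad(t,g([(112,120),(235,140),(212,262),(90,240)],220,205,12.667),.096)
quad(t,g([(132,110),(305,105),(310,280),(135,275)],310,195,10.857),.11)
print(pix2z(c,395.5/1.4,452/1.4,.118))
E
```

```text
[0.5267 0.1266] sides [np.float64(22.0), np.float64(22.6), np.float64(21.7), np.float64(22.6)] yaw mod90 [np.float64(-14.6), np.float64(-14.8), np.float64(-14.6), np.float64(-14.0)]
[ 0.5432 -0.0971] sides [np.float64(36.0), np.float64(33.3), np.float64(35.9), np.float64(35.4)] yaw mod90 [np.float64(0.1), np.float64(-0.7), np.float64(3.4), np.float64(-0.2)]
[0.527  0.1243] sides [np.float64(22.8), np.float64(22.7), np.float64(22.7), np.float64(22.3)] yaw mod90 [np.float64(-8.9), np.float64(-9.7), np.float64(-9.9), np.float64(-9.3)]
[ 0.5439 -0.0993] sides [np.float64(36.4), np.float64(36.9), np.float64(36.6), np.float64(34.8)] yaw mod90 [np.float64(2.0), np.float64(1.1), np.float64(-1.3), np.float64(0.7)]
[0.6394936  0.09772113 0.118     ]
```

Request:
carry_out(series=[{"delta_rot": [0, 0, 0.04], "travel": [0, 0.13, -1], "fingers": -1}, {"delta_rot": [0, 0, 0], "travel": [0, 0, -1], "fingers": -1}, {"delta_rot": [0, 0, 0], "travel": [0, 0, -1], "fingers": -1}, {"delta_rot": [0, 0, 0], "travel": [0, 0, -1], "fingers": -1}, {"delta_rot": [0, 0, 0], "travel": [0, 0, -1], "fingers": -1}])

```text
clock: 3.4
tcp_pos: [0.5244, 0.1282, 0.1058]
orientation: [0.0, 0.123, 0.992, 0.0]
wrist_force: [0.3, 1.2, -0.8]
finger_gap: 0.0855
grip_force: 0.0
```

Request:
carry_out(series=[{"delta_rot": [0, 0, 0], "travel": [0, 0, -0.9], "fingers": -1}, {"delta_rot": [0, 0, 0], "travel": [0, 0, -0.76], "fingers": -1}, {"delta_rot": [0, 0, 0], "travel": [0, 0, 0], "fingers": -1}, {"delta_rot": [0, 0, 0], "travel": [0, 0, 0], "fingers": 1}, {"delta_rot": [0, 0, 0], "travel": [0, 0, 0], "fingers": 1}], squeeze=70)

```text
clock: 4.03
tcp_pos: [0.526, 0.1274, 0.066]
orientation: [0.001, 0.124, 0.992, 0.0]
wrist_force: [-0.9, 0.5, -1.2]
finger_gap: 0.0515
grip_force: 0.0
```

Request:
carry_out(series=[{"delta_rot": [0, 0, 0], "travel": [0, 0, 0], "fingers": 1}, {"delta_rot": [0, 0, 0], "travel": [0, 0, 0], "fingers": 1}, {"delta_rot": [0, 0, 0], "travel": [0, 0, 0], "fingers": 1}, {"delta_rot": [0, 0, 0], "travel": [0, 0, 0], "fingers": 1}])

```text
clock: 4.53
tcp_pos: [0.5258, 0.1269, 0.0657]
orientation: [0.001, 0.124, 0.992, 0.0]
wrist_force: [-1.1, -0.7, 5.4]
finger_gap: 0.0228
grip_force: 69.7
```

Request:
carry_out(series=[{"delta_rot": [0, 0, 0], "travel": [0, 0, 0.4], "fingers": 1}, {"delta_rot": [0, 0, 0], "travel": [0, 0, 0.8], "fingers": 1}, {"delta_rot": [0, 0, 0], "travel": [0, 0, 0.8], "fingers": 1}, {"delta_rot": [0, 0, 0], "travel": [0, 0, 0.8], "fingers": 1}, {"delta_rot": [0, 0, 0], "travel": [0, 0, 0.8], "fingers": 1}])

```text
clock: 5.15
tcp_pos: [0.5246, 0.1271, 0.1552]
orientation: [-0.001, 0.124, 0.992, 0.0]
wrist_force: [-0.1, 0.3, -3.7]
finger_gap: 0.0229
grip_force: 69.2
```

Request:
carry_out(series=[{"delta_rot": [0, 0, 0], "travel": [0, 0, 0.8], "fingers": 1}, {"delta_rot": [0, 0, 0], "travel": [0, 0, 0.4], "fingers": 1}, {"delta_rot": [0, 0, 0], "travel": [0, 0, 0], "fingers": 1}])

```text
clock: 5.52
tcp_pos: [0.5255, 0.1271, 0.1852]
orientation: [0.0, 0.124, 0.992, 0.0]
wrist_force: [-0.4, -0.0, -4.7]
finger_gap: 0.0229
grip_force: 69.3
```

```bash
python3 - <<'E'
from h import *
s,c=wrist(); print(s["tcp_pos"],s["orientation"],s["wrist_force"],s["ft_torque"],s["finger_gap"])
im=c["color"][:,:,::-1]; s2=env.read_camera("scene"); 
b=cv2.resize(s2["color"][150:300,220:370,::-1],(420,420)); 
cv2.imwrite("pics/l.png",cv2.resize(np.hstack([im[:, 140:420],b]),None,fx=1.1,fy=1.1))
E
```

```text
[0.52549145 0.1271127  0.18517147] [3.03813513e-04 1.24066197e-01 9.92273882e-01 1.73092996e-04] [-0.42041125 -0.01667377 -4.71922544] [-0.03296308  0.01942309  0.01095708] 0.022900946236069027
```

View pics/l.png

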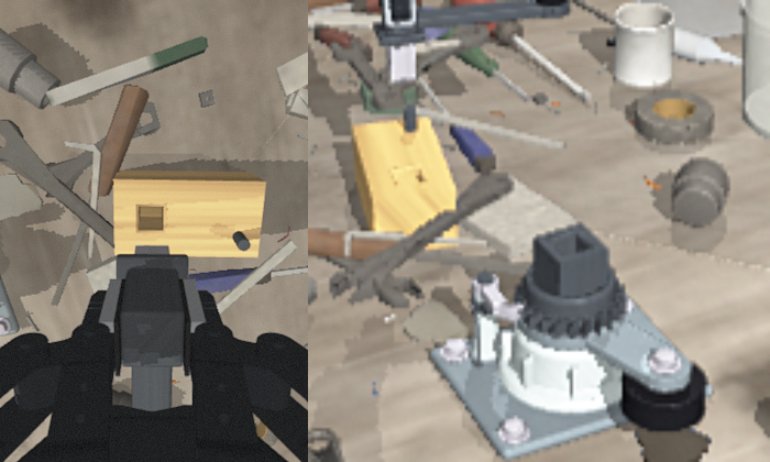

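Request:
carry_out(series=[{"delta_rot": [0, 0, 0.26], "travel": [0.07, -0.7, 0], "fingers": 1}, {"delta_rot": [0, 0, 0.26], "travel": [0.07, -0.9, 0], "fingers": 1}, {"delta_rot": [0, 0, 0.26], "travel": [0.07, -0.9, 0], "fingers": 1}, {"delta_rot": [0, 0, 0.26], "travel": [0.07, -0.9, 0], "fingers": 1}, {"delta_rot": [0, 0, 0.26], "travel": [0.07, -0.9, 0], "fingers": 1}])

```text
clock: 6.25
tcp_pos: [0.5333, 0.0189, 0.1836]
orientation: [-0.001, 0.059, 0.998, 0.0]
wrist_force: [0.7, 0.5, -3.3]
finger_gap: 0.0228
grip_force: 69.5
```

Request:
carry_out(series=[{"delta_rot": [0, 0, 0.26], "travel": [0.07, -0.9, 0], "fingers": 1}, {"delta_rot": [0, 0, 0.26], "travel": [0.07, -0.9, 0], "fingers": 1}, {"delta_rot": [0, 0, 0.26], "travel": [0.07, -0.9, 0], "fingers": 1}, {"delta_rot": [0, 0, 0.26], "travel": [0.07, -0.9, 0], "fingers": 1}, {"delta_rot": [0, 0, 0.26], "travel": [0.07, -0.7, 0], "fingers": 1}])

```text
clock: 6.88
tcp_pos: [0.5421, -0.0887, 0.1835]
orientation: [-0.001, -0.006, 1.0, 0.0]
wrist_force: [0.1, -0.8, -3.7]
finger_gap: 0.0232
grip_force: 69.4
```

Request:
carry_out(series=[{"delta_rot": [0, 0, 0], "travel": [0, -0.35, 0], "fingers": 1}, {"delta_rot": [0, 0, 0], "travel": [0, 0, 0], "fingers": 1}, {"delta_rot": [0, 0, 0], "travel": [0, 0, 0], "fingers": 1}])

```text
clock: 7.25
tcp_pos: [0.5425, -0.096, 0.1845]
orientation: [-0.0, -0.006, 1.0, 0.0]
wrist_force: [-0.4, 0.7, -4.2]
finger_gap: 0.023
grip_force: 69.4
```

```bash
python3 - <<'E'
from h import *
s,c=wrist(); print(s["tcp_pos"],s["orientation"],s["wrist_force"])
t=env.read_camera("top"); 
a=cv2.resize(c["color"][140:300,180:380,::-1],(600,480),interpolation=cv2.INTER_CUBIC)
cv2.imwrite("pics/a.png",np.clip(a*1.5,0,255).astype(np.uint8)); np.savez("w1.npz",**c)
E
```

```text
[ 0.54253819 -0.09603136  0.18454411] [-3.13198799e-04 -5.73170593e-03  9.99983473e-01  3.20570481e-04] [-0.36728407  0.70000316 -4.15403406]
```

View pics/a.png

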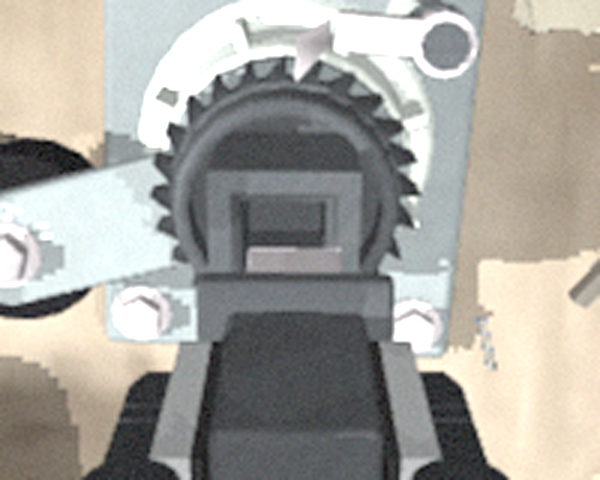

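```bash
python3 - <<'E'
from h import *
c=dict(np.load("w1.npz"))
g=lambda u,v,z:pix2z(c,180+(u+.5)/3-.5,140+(v+.5)/3-.5,z).round(4)
print("boss far edge",g(284,172,.11)+[.018,0,0],"hole far edge",g(284,195,.11)+[.0101,0,0],"bossL/R",g(207,200,.11),g(362,200,.11))
print("shank tip",g(294,247,.1325), "shoulder far edge",g(294,275,.1685)+[.017,0,0])
E
```

```text
boss far edge [ 0.5439 -0.0981  0.11  ] hole far edge [ 0.5416 -0.0981  0.11  ] bossL/R [ 0.5329 -0.116   0.11  ] [ 0.5325 -0.0798  0.11  ]
shank tip [ 0.5362 -0.0957  0.1325] shoulder far edge [ 0.5453 -0.0958  0.1685]
```

Request:
carry_out(series=[{"delta_rot": [0, 0, 0], "travel": [-0.01, -0.08, -0.4], "fingers": 1}, {"delta_rot": [0, 0, 0], "travel": [0, 0, -0.3], "fingers": 1}, {"delta_rot": [0, 0, 0], "travel": [0, 0, -0.15], "fingers": 1}, {"delta_rot": [0, 0, 0], "travel": [0, 0, -0.1], "fingers": 1}, {"delta_rot": [0, 0, 0], "travel": [0, 0, -0.05], "fingers": 1}])

```text
clock: 7.98
tcp_pos: [0.5426, -0.0987, 0.1597]
orientation: [-0.0, -0.006, 1.0, 0.0]
wrist_force: [-0.3, 0.5, -2.7]
finger_gap: 0.0232
grip_force: 69.4
```

Request:
carry_out(series=[{"delta_rot": [0, 0, 0], "travel": [0, 0, -0.1], "fingers": 1}, {"delta_rot": [0, 0, 0], "travel": [0, 0, 0], "fingers": 1}])

```text
clock: 8.22
tcp_pos: [0.5425, -0.0987, 0.1572]
orientation: [-0.0, -0.006, 1.0, 0.0]
wrist_force: [-0.0, -0.1, -3.9]
finger_gap: 0.023
grip_force: 69.4
```

Request:
carry_out(series=[{"delta_rot": [0, 0, 0], "travel": [0, 0, -0.1], "fingers": 1}, {"delta_rot": [0, 0, 0], "travel": [0, 0, -0.1], "fingers": 1}, {"delta_rot": [0, 0, 0], "travel": [0, 0, -0.1], "fingers": 1}])

```text
clock: 8.6
tcp_pos: [0.5426, -0.0987, 0.1496]
orientation: [0.0, -0.006, 1.0, 0.0]
wrist_force: [1.3, -0.5, -3.4]
finger_gap: 0.0227
grip_force: 69.4
```

Request:
carry_out(series=[{"delta_rot": [0, 0, 0], "travel": [0, 0, -0.2], "fingers": 1}, {"delta_rot": [0, 0, 0], "travel": [0, 0, -0.2], "fingers": 1}, {"delta_rot": [0, 0, 0], "travel": [0, 0, -0.2], "fingers": 1}, {"delta_rot": [0, 0, 0], "travel": [0, 0, -0.1], "fingers": 1}])

```text
clock: 9.1
tcp_pos: [0.5423, -0.0986, 0.1318]
orientation: [-0.0, -0.006, 1.0, 0.0]
wrist_force: [0.9, 0.3, -3.2]
finger_gap: 0.023
grip_force: 69.4
```

Request:
carry_out(series=[{"delta_rot": [0, 0, 0], "travel": [0, 0, -0.1], "fingers": 1}, {"delta_rot": [0, 0, 0], "travel": [0, 0, -0.06], "fingers": 1}, {"delta_rot": [0, 0, 0], "travel": [0, 0, 0], "fingers": 1}])

```text
clock: 9.48
tcp_pos: [0.5426, -0.0987, 0.1283]
orientation: [-0.0, -0.006, 1.0, 0.0]
wrist_force: [-0.4, 0.2, -3.4]
finger_gap: 0.0228
grip_force: 69.4
```

Request:
carry_out(series=[{"delta_rot": [0, 0, 0], "travel": [0, 0, -0.08], "fingers": 1}, {"delta_rot": [0, 0, 0], "travel": [0, 0, -0.06], "fingers": 1}, {"delta_rot": [0, 0, 0], "travel": [0, 0, 0], "fingers": 1}])

```text
clock: 9.85
tcp_pos: [0.5426, -0.0987, 0.1256]
orientation: [0.0, -0.006, 1.0, -0.0]
wrist_force: [-3.3, 0.4, 4.4]
finger_gap: 0.023
grip_force: 70.1
```

Request:
carry_out(series=[{"delta_rot": [0, 0, 0], "travel": [0, 0, 0], "fingers": 1}, {"delta_rot": [0, 0, 0], "travel": [0, 0, 0], "fingers": -1}, {"delta_rot": [0, 0, 0], "travel": [0, 0, 0], "fingers": -1}, {"delta_rot": [0, 0, 0], "travel": [0, 0, 0], "fingers": -1}, {"delta_rot": [0, 0, 0], "travel": [0, 0, 0], "fingers": -1}])

```text
clock: 10.48
tcp_pos: [0.5427, -0.0987, 0.1247]
orientation: [0.0, -0.006, 1.0, 0.0]
wrist_force: [0.5, 0.2, 0.1]
finger_gap: 0.0854
grip_force: 0.0
```

Request:
carry_out(series=[{"delta_rot": [0, 0, 0], "travel": [0, 0, 0.3], "fingers": -1}, {"delta_rot": [0, 0, 0], "travel": [0, 0, 0.8], "fingers": -1}, {"delta_rot": [0, 0, 0], "travel": [0, 0, 1], "fingers": -1}, {"delta_rot": [0, 0, 0], "travel": [0, 0, 1], "fingers": -1}, {"delta_rot": [0, 0, 0], "travel": [0, 0, 0.6], "fingers": -1}])

```text
clock: 11.1
tcp_pos: [0.5432, -0.0989, 0.2192]
orientation: [0.001, -0.006, 1.0, -0.0]
wrist_force: [-0.4, 0.3, 0.2]
finger_gap: 0.0853
grip_force: 0.0
```

```bash
python3 - <<'E'
from h import *
s=env.get_state(); print(s["tcp_pos"],s["orientation"],s["joint_pos"],s["wrist_force"])
t=env.read_camera("top"); c=env.read_camera("scene")
a=cv2.resize(t["color"][155:255,285:385,::-1],(390,390),interpolation=cv2.INTER_CUBIC)
b=cv2.resize(c["color"][170:300,260:390,::-1],(390,390),interpolation=cv2.INTER_CUBIC)
cv2.imwrite("pics/p.png",np.hstack([a,b]))
E
```

```text
[ 0.54316204 -0.0988925   0.2191769 ] [ 1.05581012e-03 -5.58756392e-03  9.99983787e-01 -2.99760027e-04] [-3.25576712e-01  2.70460454e-01 -4.20069512e-02  1.25613711e+00
  1.19636419e-04 -3.36751774e-01] [-0.43341858  0.28387771  0.17162844]
```

View pics/p.png

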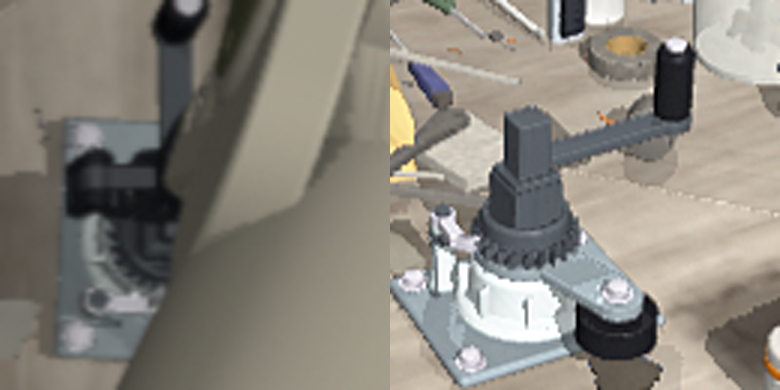

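Request:
carry_out(series=[{"delta_rot": [0, 0, 0], "travel": [0.9, 0, 0], "fingers": -1}, {"delta_rot": [0, 0, 0], "travel": [1, 0, 0], "fingers": -1}, {"delta_rot": [0, 0, 0], "travel": [1, 0, 0], "fingers": -1}, {"delta_rot": [0, 0, 0], "travel": [1, 0.05, 0], "fingers": -1}, {"delta_rot": [0, 0, 0], "travel": [0.7, 0, 0], "fingers": -1}])

```text
clock: 11.82
tcp_pos: [0.6581, -0.0972, 0.2156]
orientation: [-0.001, -0.006, 1.0, 0.0]
wrist_force: [0.5, -0.4, 0.2]
finger_gap: 0.0854
grip_force: 0.0
```

Request:
carry_out(series=[{"delta_rot": [0, 0, 0], "travel": [0, 0, 0], "fingers": -1}, {"delta_rot": [0, 0, 0], "travel": [0, 0, 0], "fingers": -1}])

```text
clock: 12.08
tcp_pos: [0.6567, -0.0973, 0.2164]
orientation: [-0.001, -0.006, 1.0, 0.0]
wrist_force: [0.0, 0.4, 0.2]
finger_gap: 0.0849
grip_force: 0.0
```

```bash
python3 - <<'E'
from h import *
s,c=wrist(); print(s["clock"],s["tcp_pos"],s["joint_pos"])
p=np.array(proj(c,(.6586,-.0975,.178))); print("pred cap",p, "tcp axis", proj(c,(*s["tcp_pos"][:2],.178)))
I=c["color"].astype(int); g=I.min(2); m=((g>170)&(I.max(2)-g<25)).astype(np.uint8)
n,l,st,ce=cv2.connectedComponentsWithStats(m)
for i in range(1,n):
    if st[i,4]>25 and np.hypot(*(ce[i]-p))<60: q=ce[i]; print(st[i],q,pix2z(c,*q,.178))
E
```

```text
12.075 [ 0.6567014  -0.097317    0.21638595] [-2.67928253e-01  4.98423754e-01  2.87096461e-01  1.36147261e+00
  2.14261323e-05 -2.79133764e-01]
pred cap [276.62830648 242.66549342] tcp axis (np.float64(276.96406251297753), np.float64(239.76695142454682))
[266 236  22  19 327] [276.50152905 245.        ] [ 0.66013623 -0.09756105  0.178     ]
```

Request:
carry_out(series=[{"delta_rot": [0, 0, 0], "travel": [0.09, 0, -0.8], "fingers": -1}, {"delta_rot": [0, 0, 0], "travel": [0, 0, -1], "fingers": -1}, {"delta_rot": [0, 0, 0], "travel": [0, 0, -1], "fingers": -1}, {"delta_rot": [0, 0, 0], "travel": [0, 0, -0.5], "fingers": -1}, {"delta_rot": [0, 0, 0], "travel": [0, 0, 0], "fingers": 1}])

```text
clock: 12.75
tcp_pos: [0.6588, -0.0973, 0.1342]
orientation: [-0.001, -0.006, 1.0, 0.0]
wrist_force: [-0.2, -0.1, 1.2]
finger_gap: 0.0698
grip_force: 0.0
```

Request:
carry_out(series=[{"delta_rot": [0, 0, 0], "travel": [0, 0, 0], "fingers": 1}, {"delta_rot": [0, 0, 0], "travel": [0, 0, 0], "fingers": 1}, {"delta_rot": [0, 0, 0], "travel": [0, 0, 0], "fingers": 1}, {"delta_rot": [0, 0, 0], "travel": [0, 0, 0], "fingers": 1}, {"delta_rot": [0, 0, 0], "travel": [0, 0, 0], "fingers": 1}])

```text
clock: 13.38
tcp_pos: [0.6606, -0.0976, 0.1355]
orientation: [0.001, -0.006, 1.0, -0.0]
wrist_force: [1.4, 0.3, 1.8]
finger_gap: 0.0255
grip_force: 68.5
```

```bash
python3 - <<'E'
from h import *
# planned arc: knob (TCP) about axis, steps of 0.05 rad, tool turning along; normalised
ax=np.array([.5436,-.0987]); s=env.get_state(); print(s["tcp_pos"],s["wrist_force"],s["grip_force"],s["finger_gap"],s["orientation"])
p=s["tcp_pos"][:2]-ax; r=np.hypot(*p); a0=np.arctan2(p[1],p[0]); print(r,a0)
f=lambda a:r*np.array([np.cos(a),np.sin(a)])
for k in range(0,26): print(round(.05*k,2),((f(a0+.05*(k+1))-f(a0+.05*k))/.025).round(3))
E
```

```text
[ 0.66059191 -0.09759381  0.13548068] [1.35882439 0.29036527 1.78879139] 68.53413552045822 0.025532514178371626 [ 9.22931748e-04 -5.60300711e-03  9.99983865e-01 -1.54252763e-04]
0.1169971435119386 0.009455020457341659
0.0 [-0.008  0.234]
0.05 [-0.02   0.233]
0.1 [-0.031  0.232]
0.15 [-0.043  0.23 ]
0.2 [-0.054  0.228]
0.25 [-0.066  0.225]
0.3 [-0.077  0.221]
0.35 [-0.088  0.217]
0.4 [-0.098  0.212]
0.45 [-0.109  0.207]
0.5 [-0.119  0.201]
0.55 [-0.129  0.195]
0.6 [-0.139  0.188]
0.65 [-0.148  0.181]
0.7 [-0.157  0.174]
0.75 [-0.165  0.166]
0.8 [-0.173  0.157]
0.85 [-0.181  0.148]
0.9 [-0.188  0.139]
0.95 [-0.195  0.129]
1.0 [-0.201  0.12 ]
1.05 [-0.207  0.109]
1.1 [-0.212  0.099]
1.15 [-0.217  0.088]
1.2 [-0.221  0.077]
1.25 [-0.224  0.066]
```

Request:
carry_out(series=[{"delta_rot": [0, 0, 0.5], "travel": [-0.008, 0.234, 0], "fingers": 1}, {"delta_rot": [0, 0, 0.5], "travel": [-0.02, 0.233, 0], "fingers": 1}, {"delta_rot": [0, 0, 0.5], "travel": [-0.031, 0.232, 0], "fingers": 1}, {"delta_rot": [0, 0, 0.5], "travel": [-0.043, 0.23, 0], "fingers": 1}, {"delta_rot": [0, 0, 0.5], "travel": [-0.054, 0.228, 0], "fingers": 1}])

```text
clock: 14.0
tcp_pos: [0.657, -0.0713, 0.1356]
orientation: [0.001, -0.13, 0.991, -0.003]
wrist_force: [2.0, -7.7, 2.2]
finger_gap: 0.0254
grip_force: 68.7
```

Request:
carry_out(series=[{"delta_rot": [0, 0, 0.5], "travel": [-0.066, 0.225, 0], "fingers": 1}, {"delta_rot": [0, 0, 0.5], "travel": [-0.077, 0.221, 0], "fingers": 1}, {"delta_rot": [0, 0, 0.5], "travel": [-0.088, 0.217, 0], "fingers": 1}, {"delta_rot": [0, 0, 0.5], "travel": [-0.098, 0.212, 0], "fingers": 1}, {"delta_rot": [0, 0, 0.5], "travel": [-0.109, 0.207, 0], "fingers": 1}])

```text
clock: 14.62
tcp_pos: [0.6467, -0.0443, 0.1357]
orientation: [0.001, -0.253, 0.968, -0.003]
wrist_force: [4.7, -7.9, 0.2]
finger_gap: 0.0253
grip_force: 68.9
```

```bash
cat >> h.py <<'E'
def ang():
    s=env.get_state(); p=s["tcp_pos"][:2]-np.array([.5436,-.0987]); a=np.arctan2(p[1],p[0]); t=np.array([-np.sin(a),np.cos(a)])
    q=s["orientation"]; print(s["clock"],"tcp",s["tcp_pos"].round(4),"r",np.hypot(*p).round(4),"ang-a0",round(a-.0095,4),"Ft",(s["wrist_force"][:2]@t).round(2),"Fr",(s["wrist_force"][:2]@p/.115).round(2),"F",s["wrist_force"].round(1),"grip",round(s["grip_force"],1),"yaw",round(2*np.arctan2(q[2],q[1])-np.pi,4),s["joint_pos"].round(2))
E
python3 -c "from h import *;ang()"
```

```text
14.625 tcp [ 0.6467 -0.0443  0.1357] r 0.1166 ang-a0 0.4757 Ft -9.19 Fr 0.47 F [ 4.7 -7.9  0.2] grip 68.9 yaw 0.511 [-0.19  0.49  0.08  1.15 -0.   -0.7 ]
```

Request:
carry_out(series=[{"delta_rot": [0, 0, 0.5], "travel": [-0.119, 0.201, 0], "fingers": 1}, {"delta_rot": [0, 0, 0.5], "travel": [-0.129, 0.195, 0], "fingers": 1}, {"delta_rot": [0, 0, 0.5], "travel": [-0.139, 0.188, 0], "fingers": 1}, {"delta_rot": [0, 0, 0.5], "travel": [-0.148, 0.181, 0], "fingers": 1}, {"delta_rot": [0, 0, 0.5], "travel": [-0.157, 0.174, 0], "fingers": 1}])

```text
clock: 15.25
tcp_pos: [0.6302, -0.0207, 0.1358]
orientation: [0.001, -0.371, 0.928, -0.003]
wrist_force: [6.6, -7.5, 0.7]
finger_gap: 0.0255
grip_force: 68.9
```

```bash
python3 -c "from h import *;ang()"
```

```text
15.25 tcp [ 0.6302 -0.0207  0.1358] r 0.1166 ang-a0 0.7239 Ft -9.99 Fr -0.18 F [ 6.6 -7.5  0.7] grip 68.9 yaw 0.7611 [-0.16  0.46  0.02  1.13 -0.   -0.92]
```

Request:
carry_out(series=[{"delta_rot": [0, 0, 0.5], "travel": [-0.165, 0.166, 0], "fingers": 1}])

```text
clock: 15.38
tcp_pos: [0.6266, -0.0168, 0.1359]
orientation: [0.002, -0.394, 0.919, -0.004]
wrist_force: [6.3, -7.9, 0.3]
finger_gap: 0.0255
grip_force: 68.9
```

```bash
python3 -c "from h import *;ang()"
```

```text
15.375 tcp [ 0.6266 -0.0168  0.1359] r 0.1166 ang-a0 0.7693 Ft -10.07 Fr -1.04 F [ 6.3 -7.9  0.3] grip 68.9 yaw 0.8109 [-0.15  0.45  0.01  1.12 -0.   -0.96]
```

Request:
carry_out(series=[{"delta_rot": [0, 0, 0.5], "travel": [-0.173, 0.157, 0], "fingers": 1}])

```text
clock: 15.5
tcp_pos: [0.6225, -0.013, 0.1359]
orientation: [0.002, -0.417, 0.909, -0.004]
wrist_force: [7.9, -8.6, -0.9]
finger_gap: 0.0254
grip_force: 68.9
```

```bash
python3 -c "from h import *;ang()"
```

```text
15.5 tcp [ 0.6225 -0.013   0.1359] r 0.1165 ang-a0 0.817 Ft -11.61 Fr -0.98 F [ 7.9 -8.6 -0.9] grip 68.9 yaw 0.8608 [-0.15  0.44 -0.    1.12 -0.   -1.01]
```

Request:
carry_out(series=[{"delta_rot": [0, 0, 0.5], "travel": [-0.181, 0.148, 0], "fingers": 1}])

```text
clock: 15.62
tcp_pos: [0.6174, -0.0085, 0.1358]
orientation: [0.002, -0.44, 0.898, -0.003]
wrist_force: [6.6, -5.3, 0.3]
finger_gap: 0.0257
grip_force: 69.1
```

```bash
python3 -c "from h import *;ang()"
```

```text
15.625 tcp [ 0.6174 -0.0085  0.1358] r 0.1165 ang-a0 0.8751 Ft -8.42 Fr 0.07 F [ 6.6 -5.3  0.3] grip 69.1 yaw 0.9112 [-0.14  0.43 -0.02  1.12 -0.   -1.05]
```

Request:
carry_out(series=[{"delta_rot": [0, 0, 0.5], "travel": [-0.188, 0.139, 0], "fingers": 1}])

```text
clock: 15.75
tcp_pos: [0.6131, -0.0052, 0.1359]
orientation: [0.002, -0.462, 0.887, -0.003]
wrist_force: [8.1, -6.4, -0.7]
finger_gap: 0.0254
grip_force: 69.0
```

```bash
python3 -c "from h import *;ang()"
```

```text
15.75 tcp [ 0.6131 -0.0052  0.1359] r 0.1165 ang-a0 0.9222 Ft -10.31 Fr -0.28 F [ 8.1 -6.4 -0.7] grip 69.0 yaw 0.9612 [-0.14  0.42 -0.03  1.11 -0.   -1.1 ]
```

Request:
carry_out(series=[{"delta_rot": [0, 0, 0.5], "travel": [-0.195, 0.129, 0], "fingers": 1}, {"delta_rot": [0, 0, 0.5], "travel": [-0.201, 0.12, 0], "fingers": 1}])

```text
clock: 16.0
tcp_pos: [0.604, 0.0009, 0.136]
orientation: [0.002, -0.506, 0.862, -0.004]
wrist_force: [9.4, -7.1, -1.7]
finger_gap: 0.0258
grip_force: 69.0
```

```bash
python3 -c "from h import *;ang()"
```

```text
16.0 tcp [0.604  0.0009 0.136 ] r 0.1165 ang-a0 1.0165 Ft -11.76 Fr -1.2 F [ 9.4 -7.1 -1.7] grip 69.0 yaw 1.0612 [-0.13  0.4  -0.06  1.1  -0.   -1.19]
```

Request:
carry_out(series=[{"delta_rot": [0, 0, 0.3], "travel": [-0.123, 0.067, 0], "fingers": 1}])

```text
clock: 16.12
tcp_pos: [0.6011, 0.0026, 0.1361]
orientation: [0.002, -0.519, 0.855, -0.004]
wrist_force: [9.8, -6.6, -2.9]
finger_gap: 0.0255
grip_force: 69.0
```

```bash
python3 -c "from h import *;ang()"
```

```text
16.125 tcp [0.6011 0.0026 0.1361] r 0.1165 ang-a0 1.0451 Ft -11.77 Fr -0.93 F [ 9.8 -6.6 -2.9] grip 69.0 yaw 1.0908 [-0.13  0.4  -0.07  1.1  -0.   -1.22]
```

Request:
carry_out(series=[{"delta_rot": [0, 0, 0.3], "travel": [-0.125, 0.063, 0], "fingers": 1}])

```text
clock: 16.25
tcp_pos: [0.5983, 0.0042, 0.1361]
orientation: [0.002, -0.531, 0.847, -0.004]
wrist_force: [10.2, -6.2, -2.4]
finger_gap: 0.0253
grip_force: 68.9
```

```bash
python3 -c "from h import *;ang()"
```

```text
16.25 tcp [0.5983 0.0042 0.1361] r 0.1165 ang-a0 1.0725 Ft -11.88 Fr -0.7 F [10.2 -6.2 -2.4] grip 68.9 yaw 1.1206 [-0.13  0.39 -0.08  1.09 -0.   -1.25]
```

Request:
carry_out(series=[{"delta_rot": [0, 0, 0.3], "travel": [-0.127, 0.059, 0], "fingers": 1}])

```text
clock: 16.38
tcp_pos: [0.595, 0.0058, 0.1361]
orientation: [0.002, -0.544, 0.839, -0.004]
wrist_force: [5.9, -4.1, -0.9]
finger_gap: 0.026
grip_force: 69.1
```

```bash
python3 -c "from h import *;ang()"
```

```text
16.375 tcp [0.595  0.0058 0.1361] r 0.1164 ang-a0 1.1038 Ft -7.13 Fr -1.09 F [ 5.9 -4.1 -0.9] grip 69.1 yaw 1.1506 [-0.12  0.39 -0.08  1.09 -0.   -1.27]
```

Request:
carry_out(series=[{"delta_rot": [0, 0, 0.3], "travel": [-0.129, 0.055, 0], "fingers": 1}, {"delta_rot": [0, 0, 0.3], "travel": [-0.13, 0.05, 0], "fingers": 1}, {"delta_rot": [0, 0, 0.3], "travel": [-0.132, 0.046, 0], "fingers": 1}, {"delta_rot": [0, 0, 0.3], "travel": [-0.133, 0.042, 0], "fingers": 1}])

```text
clock: 16.88
tcp_pos: [0.582, 0.0112, 0.1361]
orientation: [0.002, -0.594, 0.805, -0.004]
wrist_force: [10.0, -4.2, -3.1]
finger_gap: 0.0257
grip_force: 69.1
```

Request:
carry_out(series=[{"delta_rot": [0, 0, 0], "travel": [0, 0, 0], "fingers": 1}, {"delta_rot": [0, 0, 0], "travel": [0, 0, 0], "fingers": 1}, {"delta_rot": [0, 0, 0], "travel": [0, 0, 0], "fingers": 1}, {"delta_rot": [0, 0, 0], "travel": [0, 0, 0], "fingers": 1}, {"delta_rot": [0, 0, 0], "travel": [0, 0, 0], "fingers": 1}])

```text
clock: 17.5
tcp_pos: [0.5816, 0.0114, 0.136]
orientation: [0.002, -0.593, 0.805, -0.003]
wrist_force: [9.1, -3.6, -1.7]
finger_gap: 0.0255
grip_force: 69.1
```

```bash
python3 - <<'E'
from h import *
ang(); s,c=wrist(); cv2.imwrite("pics/f.png",c["color"][:,:,::-1]); t=env.read_camera("scene"); save(t,"fs.png",(260,170,390,300),4.5)
E
```

```text
17.5 tcp [0.5816 0.0114 0.136 ] r 0.1164 ang-a0 1.2291 Ft -9.81 Fr -0.45 F [ 9.1 -3.6 -1.7] grip 69.1 yaw 1.2702 [-0.12  0.36 -0.12  1.08 -0.   -1.39]
```

```bash
python3 -c "from h import *;print(env.hand_in());ang()"
```

```text
the job is handed in; nothing more can be done
None
the job is handed in; nothing more can be done
```

I plugged the lever fully home and wound it through the fourth click. I handed the job in while holding the knob at about 1.19 rad (estimated from the TCP angle and the force drops at clicks 3 and 4), with a 69 N grip. The judge's verdict was not returned.

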